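Clamp the lacquer tile for burnishing

TASK

Clamp the gold-leaf tile for burnishing: with the fingertips press the white clamp caps fully down, first the long bar, then the round one, then the cross-shaped one. Leave the clamp with the small square cap up, because it has lost its foot pad and would mark the lacquer. Pick nothing up, and leave the tile and the things lying about where they are.

Things in the scene. Friction and masses are not known exactly. Their poses are not given: they have to be found in the camera images.
- board: flat aluminium clamping board, 190 x 360 x 12 mm, fixed to the bench. Origin at the centre of its underside; local x points away from the robot when its yaw is 0, y along its length, z up. Four push-down clamps stand in a row along y on its far side (at local x = 55 mm), about 80 mm apart, in any order.
- bar_clamp: push-down clamp whose white cap is a long bar, 22 x 60 mm (long along the board's y). Origin at the centre of its underside on the board's top (12 mm above the bench), directly below the cap's centre; axes parallel to the board's. Dark steel housing 44 x 44 x 22 mm. A thin steel arm under the cap reaches 56 mm towards the tile (local -x), with a rubber foot at its end.
- bar_top (a point): centre of the top face of that cap (bar); moves with it, 66 mm above the bench when up, 54 mm when fully down. The cap is 10 mm thick.
- bar_plunger (a joint): how far the bar cap is pressed straight down, m: 0 is up, 0.012 is fully down against a hard stop. Takes about 4 N to move, has no spring and stays where it is left.
- round_clamp: push-down clamp whose white cap is a round disc, 46 mm across. Origin at the centre of its underside on the board's top (12 mm above the bench), directly below the cap's centre; axes parallel to the board's. Dark steel housing 44 x 44 x 22 mm. A thin steel arm under the cap reaches 56 mm towards the tile (local -x), with a rubber foot at its end.
- round_top (a point): centre of the top face of that cap (round); moves with it, 66 mm above the bench when up, 54 mm when fully down. The cap is 10 mm thick.
- round_plunger (a joint): how far the round cap is pressed straight down, m: 0 is up, 0.012 is fully down against a hard stop. Takes about 4 N to move, has no spring and stays where it is left.
- cross_clamp: push-down clamp whose white cap is a plus-shaped cross, 52 x 52 mm over its arms, which are 17 mm wide. Origin at the centre of its underside on the board's top (12 mm above the bench), directly below the cap's centre; axes parallel to the board's. Dark steel housing 44 x 44 x 22 mm. A thin steel arm under the cap reaches 56 mm towards the tile (local -x), with a rubber foot at its end.
- cross_top (a point): centre of the top face of that cap (cross); moves with it, 66 mm above the bench when up, 54 mm when fully down. The cap is 10 mm thick.
- cross_plunger (a joint): how far the cross cap is pressed straight down, m: 0 is up, 0.012 is fully down against a hard stop. Takes about 4 N to move, has no spring and stays where it is left.
- square_clamp: push-down clamp whose white cap is a small square, 26 x 26 mm. Origin at the centre of its underside on the board's top (12 mm above the bench), directly below the cap's centre; axes parallel to the board's. Dark steel housing 44 x 44 x 22 mm. A thin steel arm under the cap reaches 56 mm towards the tile (local -x), with no foot pad, only a bare steel pin at its end.
- square_top (a point): centre of the top face of that cap (square); moves with it, 66 mm above the bench when up, 54 mm when fully down. The cap is 10 mm thick.
- square_plunger (a joint): how far the square cap is pressed straight down, m: 0 is up, 0.012 is fully down against a hard stop. Takes about 4 N to move, has no spring and stays where it is left.
- tile: dark lacquer tile partly covered with gold leaf, 100 x 300 x 8 mm, lying loose on the board in front of the clamps; origin at the centre of its underside, long side along y
- jade: green jade burnishing stone, 34 mm across, 20 mm high, loose on the tile; origin under its centre
- straightedge: steel straightedge, 24 x 150 x 4 mm, loose on the tile; origin under its centre, long side along y
- palette: wooden mixing palette, 130 x 170 x 10 mm, loose on the bench left of the board; origin under its centre
- jar: jar with a dark lid, 56 mm across, 70 mm high, loose on the bench beyond the board; origin under its centre
- brush: brush lying loose on the bench beyond the board; origin under its centre
- spatula: spatula lying loose on the bench to the right of the board; origin under its centre

How it is judged:
By the outcome, as a careful person would: the job done as asked, in the order asked, and still so for the second after the job is handed in, with the robot touching nothing.
It also fails if it takes over 38 s, if anything falls off the work surface, if the arm or the gripper's body presses on something with over 40 N, if the wrist force passes 120 N, or if a joint passes its speed limit or range.

ROBOT

A 6-joint arm with a two-finger parallel gripper is mounted at the origin on the work surface. World frame = base frame: x ahead of the robot, y to its left, z up, the work surface at z = 0. Lengths are in m, angles in rad, forces in N, time in s.
With the tool pointing down it reaches from about 0.275 to 0.725 m from the base axis. Payload 15.9 kg.
Tool frame: the origin (TCP) lies midway between the tips of the shut fingers; the grasp point (between the pads) lies 19 mm behind it; z points along the fingers, y is the line along which they close (so a half turn about z gives the same grasp; the last joint's range is limited). The gripper opens to 85 mm and grips with 20 to 120 N. Pads are 22 mm wide; open, the fingers measure 114 mm over their backs; the gripper's body (76 mm by 85 mm) begins 54 mm behind the grasp point. The pads swing forward as they close: fully open they stand 13 mm farther back than shut.
Start: joints at [-1.174, 0.213, -0.034, 1.323, 0, 1.571], TCP at [0.193, -0.461, 0.231] pointing down, gripper open.
Joint ranges: [-2.98, 2.98], [-0.74, 1.72], [-1.14, 1.35], [-2.1, 2.04], [-1.57, 1.44], [-3.14, 3.14]. Speed limits (rad/s): [1.89, 1.89, 2.39, 2.57, 3.14, 3.14].

INTERFACE

Orientations are given as a unit quaternion [w, x, y, z].
In Python, from cell import telemetry, capture, ticket gives the robot as it stands.
- The arm moves only by the tool move_arm, never from a script. Its argument "commands" is a list of rows, each an object with "offset": the shift along the tool's x, y, z in units of 25 mm (1.0 is 25 mm), a list of three; "rotation": the turn, a rotation vector about the tool's x, y, z in units of 6 degrees (1.0 is 6 degrees), a list of three; "hand": the opening, from -1 (shut) to 1 (fully open). A call has 1 to 12 rows; each row shifts and turns the commanded pose from where the row before left it, along the tool's axes as they then stand; what a row does not reach is not made up. A row lasts 1/12 s, in which the tool goes at most 41.7 mm and 7.16 degrees, less where a joint would pass 70% of its speed; a pose out of reach is approached as far as the arm can. A call is refused whole if a number of a shift passes 1 or a number of a turn 1, either way. A call with a gripper value outside its range is refused whole. The fingers move at their own pace and stop on an object; "newtons" is the grip in N (left out, the last holds). Time passes only in rows, so rows that do not move let the fingers close. It gives the time, the measured TCP pose, the force, the opening and the grip force at its end, in the units of the state.
- telemetry.observe(): the state, without advancing time (a new reading comes with each control period).
- capture(name): name is "scene" or "top" or "wrist"; returns a dict with "pixels" (420x560x3 uint8, blue, green, red), "fx", "fy", "cx", "cy" (pixels), "xyz" and "attitude" of the camera in the world; the wrist camera has in their place "T_tool_cam" (4x4, takes a point from camera to tool coordinates, whose origin is the TCP and whose axes are the flange's). Camera axes: x right, y up, looking along -z (the intrinsics and any distortion apply to the point x, -y, -z); pixel columns grow to the right and rows downward; lengths in m; the calibration is good to about 2 mm. A picture is of the moment at which its call begins: read the wrist's pose just before it. There is no depth.
- ticket.sign_off(): hands the job in; it is judged then, once.
The state is a dict: "t": time; "joint_pos": joint angles; "qd": joint speeds; "effort": joint torques, N m; "tool_pos": TCP position; "orientation": TCP orientation; "wrist_force": force on the tool from outside, world axes, zero at the start; "moment": the same for the moment, N m; "finger_gap": finger opening in m; "finger_force": force on a finger pad.
Only numpy, scipy, OpenCV 4.12 (cv2) and the standard library are available. Lean on these libraries where they do the work, as an engineer would, in place of code of your own. Each camera call takes 0.05 s, during which the arm holds its last target. There are 200 camera calls.

## Working session

There is one attempt and no reset: what is moved stays moved. The work goes in short steps, Python scripts to look and compute and a tool call to move; the robot and the scene stay as the last step left them, time stands still between calls to the robot, and variables do not carry over. Pictures are saved under pics/ and viewed, at most 10 in all, crops included, and the job is handed in when it is done.

Besides the shell and the picture viewer there is one more tool, called after "Call:" as name(argument=value, ...) on one line, values as JSON. move_arm: Moves the arm, as the interface text tells. Its arguments: {"type":"object","properties":{"commands":{"type":"array","items":{"type":"object","properties":{"offset":{"type":"array","items":{"type":"number"}},"rotation":{"type":"array","items":{"type":"number"}},"hand":{"type":"number"}}}},"newtons":{"type":"number"}},"required":["commands"]}

```bash
mkdir -p pics; python3 - <<'E'
from cell import telemetry, capture
import cv2,json
s=telemetry.observe();print(s['t'],s['tool_pos'],s['orientation'],s['finger_gap'])
for n in('scene','top'):
    c=capture(n);cv2.imwrite(f'pics/{n}0.png',c['pixels']);print({k:v for k,v in c.items() if k!='pixels'})
E
```

```text
0.0 [ 0.19308588 -0.4608394   0.2308228 ] [-5.46901085e-04  9.80385852e-01  1.97086963e-01 -1.08132697e-04] 0.08539396499587136
{'fx': 392.6140531367134, 'fy': 392.6140531367134, 'cx': 278.9495638170248, 'cy': 211.97520968210992, 'xyz': array([ 1.30218341, -0.74343876,  0.9401043 ]), 'attitude': array([0.84077643, 0.39174746, 0.16498999, 0.33527186])}
{'fx': 429.9276725390742, 'fy': 429.9276725390742, 'cx': 284.23640618490157, 'cy': 208.47171454445396, 'xyz': array([0.4456847 , 0.00909006, 1.27041102]), 'attitude': array([ 0.71246346,  0.03691443, -0.03793954, -0.69970975])}
```

View pics/top0.png

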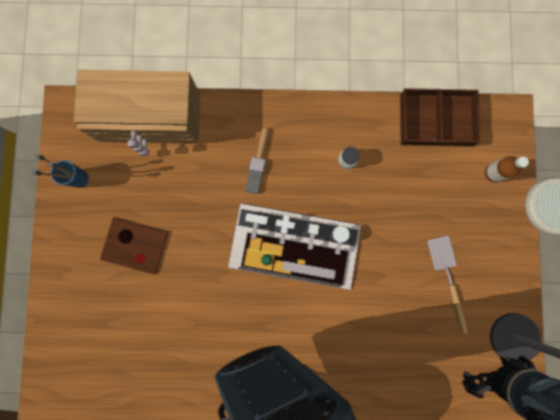

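View pics/scene0.png

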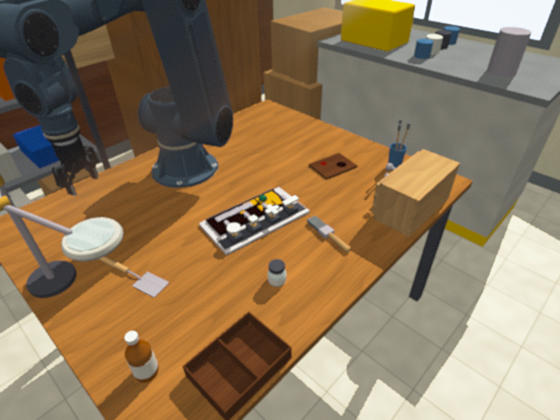

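The top view shows the clamps left to right: bar (257,219), cross (285,225), square (314,229) and round (341,234). I'll enlarge both views.

```bash
python3 - <<'E'
import cv2
a=cv2.imread('pics/top0.png')[195:300,220:370];b=cv2.imread('pics/scene0.png')[180:255,190:320]
a=cv2.resize(a,None,fx=4,fy=4,interpolation=cv2.INTER_CUBIC);b=cv2.resize(b,None,fx=4,fy=4,interpolation=cv2.INTER_CUBIC)
import numpy as np
o=np.zeros((600,600,3),np.uint8);o[:300,:520]=b;o[300:600,:600]=a[:300];cv2.imwrite('pics/c.png',o)
E
```

```text
(no output)
```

View pics/c.png

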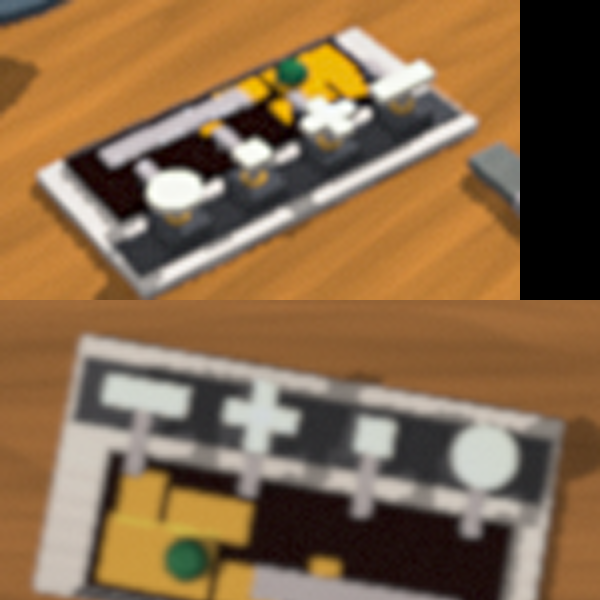

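In the crop, the top-view cap centres are bar (146,395), cross (261,415), square (375,436) and round (484,457). In the scene view they are bar (403,80), cross (329,114), square (252,152) and round (174,190). Next I'll triangulate.

```bash
cat > h.py <<'E'
import numpy as np
from scipy.spatial.transform import Rotation as R
def rot(q): return R.from_quat(np.roll(q,-1)).as_matrix()
def ray(Rm,K,u,v):
    d=Rm@np.array([(u-K[2])/K[0],-(v-K[3])/K[1],-1]); return d/np.linalg.norm(d)
def tri(os,ds):
    P=[np.eye(3)-np.outer(d,d) for d in ds]
    p=np.linalg.solve(sum(P),sum(A@o for A,o in zip(P,os)))
    return p,[np.linalg.norm(A@(p-o)) for A,o in zip(P,os)]
T=dict(K=(429.92767,429.92767,284.2364,208.4717),o=np.array([0.4456847,0.00909006,1.27041102]),R=rot([0.71246346,0.03691443,-0.03793954,-0.69970975]))
S=dict(K=(392.61405,392.61405,278.94956,211.9752),o=np.array([1.30218341,-0.74343876,0.9401043]),R=rot([0.84077643,0.39174746,0.16498999,0.33527186]))
E
python3 - <<'E'
from h import *
np.set_printoptions(precision=4,suppress=True)
for n,a,b in [('bar',(146,395),(403,80)),('cross',(261,415),(329,114)),('square',(375,436),(252,152)),('round',(484,457),(174,190))]:
    d1=ray(T['R'],T['K'],219.625+a[0]/4,194.625+(a[1]-300)/4); d2=ray(S['R'],S['K'],189.625+b[0]/4,179.625+b[1]/4)
    p,e=tri([T['o'],S['o']],[d1,d2]); q=T['o']+d1*(0.066-T['o'][2])/d1[2]
    print(n,p,np.array(e),'at z=.066',q)
from cell import telemetry
s=telemetry.observe();print(rot(s['orientation']))
E
```

```text
bar [0.5441 0.0867 0.065 ] [0.0004 0.0004] at z=.066 [0.5443 0.087  0.066 ]
cross [0.531  0.0053 0.0667] [0.0009 0.0009] at z=.066 [0.5317 0.0059 0.066 ]
square [ 0.5177 -0.0751  0.0652] [0.0011 0.0011] at z=.066 [ 0.5184 -0.0742  0.066 ]
round [ 0.5044 -0.152   0.0637] [0.0013 0.0013] at z=.066 [ 0.5051 -0.1507  0.066 ]
[[ 0.9223  0.3865 -0.0004]
 [ 0.3865 -0.9223  0.0009]
 [-0.     -0.001  -1.    ]]
```

Heights come out at 64–67 mm, spacing at about 82 mm and yaw at about -9.4°, all matching the text. I'll move above the bar cap with the fingers shut.

Call:
move_arm(commands=[{"offset":[0.9,-0.62,0],"rotation":[0,0,0],"hand":-1},{"offset":[0.9,-0.62,0],"rotation":[0,0,0],"hand":-1},{"offset":[0.9,-0.62,0],"rotation":[0,0,0],"hand":-1},{"offset":[0.9,-0.62,0],"rotation":[0,0,0],"hand":-1},{"offset":[0.9,-0.62,0],"rotation":[0,0,0],"hand":-1},{"offset":[0.9,-0.62,0],"rotation":[0,0,0],"hand":-1},{"offset":[0.9,-0.62,0],"rotation":[0,0,0],"hand":-1},{"offset":[0.9,-0.62,0],"rotation":[0,0,0],"hand":-1},{"offset":[0.9,-0.62,0],"rotation":[0,0,0],"hand":-1},{"offset":[0.9,-0.62,0],"rotation":[0,0,0],"hand":-1},{"offset":[0.9,-0.62,0],"rotation":[0,0,0],"hand":-1},{"offset":[0.9,-0.62,0],"rotation":[0,0,0],"hand":-1}])

```text
t: 1.1
tool_pos: [0.3707, -0.1839, 0.2312]
orientation: [-0.0, 0.98, 0.197, -0.0]
wrist_force: [0.1, -0.0, -0.5]
finger_gap: -0.0
finger_force: 0.0
```

Call:
move_arm(commands=[{"offset":[0.96,-0.665,0],"rotation":[0,0,0],"hand":-1},{"offset":[0.96,-0.665,0],"rotation":[0,0,0],"hand":-1},{"offset":[0.96,-0.665,0],"rotation":[0,0,0],"hand":-1},{"offset":[0.96,-0.665,0],"rotation":[0,0,0],"hand":-1},{"offset":[0.96,-0.665,0],"rotation":[0,0,0],"hand":-1},{"offset":[0.96,-0.665,0],"rotation":[0,0,0],"hand":-1},{"offset":[0.96,-0.665,0],"rotation":[0,0,0],"hand":-1},{"offset":[0.96,-0.665,0.5],"rotation":[0,0,0],"hand":-1},{"offset":[0.96,-0.665,0.5],"rotation":[0,0,0],"hand":-1},{"offset":[0.96,-0.665,0.5],"rotation":[0,0,0],"hand":-1},{"offset":[0.96,-0.665,0.5],"rotation":[0,0,0],"hand":-1},{"offset":[0,0,0.5],"rotation":[0,0,0],"hand":-1}])

```text
t: 2.1
tool_pos: [0.5449, 0.0891, 0.1674]
orientation: [-0.0, 0.98, 0.198, 0.0]
wrist_force: [-0.1, -0.4, -0.9]
finger_gap: 0.0001
finger_force: 0.0
```

```bash
python3 - <<'E'
from cell import telemetry, capture
import cv2
s=telemetry.observe();print(s['t'],s['tool_pos'],s['orientation'],s['joint_pos'])
c=capture('wrist');cv2.imwrite('pics/w1.png',c['pixels']);print({k:v for k,v in c.items() if k!='pixels'})
E
```

```text
2.1 [0.544851   0.0891284  0.16735629] [-4.53047810e-04  9.80109056e-01  1.98459147e-01  1.14555322e-05] [ 1.61628848e-01  3.38667011e-01 -2.85928811e-02  1.20354811e+00
  9.06310122e-04  2.90365036e+00]
{'fx': 342.5348828971602, 'fy': 342.5348828971602, 'cx': 276.66210774140893, 'cy': 209.45404886406607, 'T_tool_cam': array([[ 1.02097291e-04,  9.53434104e-01,  3.01601391e-01,
         7.70810413e-02],
       [ 9.99997749e-01,  5.41877335e-04, -2.05152036e-03,
        -2.48265891e-04],
       [-2.11942043e-03,  3.01600921e-01, -9.53431902e-01,
        -1.43584821e-01],
       [ 0.00000000e+00,  0.00000000e+00,  0.00000000e+00,
         1.00000000e+00]])}
```

View pics/w1.png

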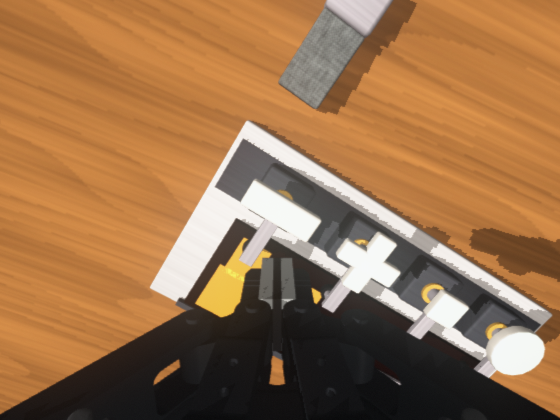

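The wrist view shows the cap centres at bar (281,208), cross (368,262), square (446,306) and round (515,350). I'll use these as a check.

```bash
python3 - <<'E'
from h import *
np.set_printoptions(precision=4,suppress=True)
M=np.array([[1.02e-4,.953434,.301601],[.999998,.000542,-.0020515],[-.0021194,.301601,-.953432]]);t=np.array([.077081,-.000248,-.143585])
Rt=rot([-4.5305e-4,.980109,.198459,1.1e-5]);p=np.array([.544851,.089128,.167356]);o=p+Rt@t
for n,u,v in [('bar',281,208),('cross',368,262),('square',446,306),('round',515,350)]:
    d=ray(Rt@M,(342.535,342.535,276.662,209.454),u,v);q=o+d*(.066-o[2])/d[2];print(n,q,(Rt.T@(q-p))/.025)
E
```

```text
bar [0.5469 0.0863 0.066 ] [0.0296 0.1411 4.0541]
cross [0.5325 0.0055 0.066 ] [-1.7551  2.8922  4.0513]
square [ 0.522  -0.0722  0.066 ] [-3.3548  5.5925  4.0486]
round [ 0.5074 -0.1501  0.066 ] [-5.1048  8.2361  4.0459]
```

The views agree within 3 mm. Now I'll press the bar.

Call:
move_arm(commands=[{"offset":[0.03,0.1,1],"rotation":[0,0,0],"hand":-1},{"offset":[0,0,1],"rotation":[0,0,0],"hand":-1},{"offset":[0,0,1],"rotation":[0,0,0],"hand":-1},{"offset":[0,0,0.6],"rotation":[0,0,0],"hand":-1},{"offset":[0,0,0.3],"rotation":[0,0,0],"hand":-1},{"offset":[0,0,0.15],"rotation":[0,0,0],"hand":-1},{"offset":[0,0,0.1],"rotation":[0,0,0],"hand":-1},{"offset":[0,0,0.1],"rotation":[0,0,0],"hand":-1},{"offset":[0,0,0.1],"rotation":[0,0,0],"hand":-1},{"offset":[0,0,0.1],"rotation":[0,0,0],"hand":-1},{"offset":[0,0,0],"rotation":[0,0,0],"hand":-1}])

```text
t: 3.07
tool_pos: [0.5452, 0.0834, 0.0577]
orientation: [0.0, 0.98, 0.197, 0.0]
wrist_force: [0.5, 0.1, -1.2]
finger_gap: 0.0001
finger_force: 0.0
```

Call:
move_arm(commands=[{"offset":[0,0,0.05],"rotation":[0,0,0],"hand":-1},{"offset":[0,0,0.05],"rotation":[0,0,0],"hand":-1},{"offset":[0,0,0.05],"rotation":[0,0,0],"hand":-1},{"offset":[0,0,0],"rotation":[0,0,0],"hand":-1}])

```text
t: 3.4
tool_pos: [0.5452, 0.0835, 0.054]
orientation: [0.0, 0.98, 0.197, 0.0]
wrist_force: [0.8, -0.7, 3.8]
finger_gap: -0.0003
finger_force: 1.8
```

Call:
move_arm(commands=[{"offset":[0,0,0.05],"rotation":[0,0,0],"hand":-1},{"offset":[0,0,0.05],"rotation":[0,0,0],"hand":-1},{"offset":[0,0,0],"rotation":[0,0,0],"hand":-1}])

```text
t: 3.65
tool_pos: [0.5455, 0.0835, 0.0536]
orientation: [0.0, 0.98, 0.197, 0.001]
wrist_force: [-13.6, -4.1, 41.2]
finger_gap: 0.0001
finger_force: 20.6
```

The bar is at its hard stop: the force jumped from 4 N to 41 N at z≈0.054. I'll lift and go above the round cap.

Call:
move_arm(commands=[{"offset":[0,0,-0.4],"rotation":[0,0,0],"hand":-1},{"offset":[0,0,-1],"rotation":[0,0,0],"hand":-1},{"offset":[0,0,-1],"rotation":[0,0,0],"hand":-1},{"offset":[-0.563,0.891,-0.2],"rotation":[0,0,0],"hand":-1},{"offset":[-0.563,0.891,0],"rotation":[0,0,0],"hand":-1},{"offset":[-0.563,0.891,0],"rotation":[0,0,0],"hand":-1},{"offset":[-0.563,0.891,0],"rotation":[0,0,0],"hand":-1},{"offset":[-0.563,0.891,0],"rotation":[0,0,0],"hand":-1},{"offset":[-0.563,0.891,0],"rotation":[0,0,0],"hand":-1},{"offset":[-0.563,0.891,0],"rotation":[0,0,0],"hand":-1},{"offset":[-0.563,0.891,0],"rotation":[0,0,0],"hand":-1},{"offset":[-0.563,0.891,0],"rotation":[0,0,0],"hand":-1}])

```text
t: 4.65
tool_pos: [0.5051, -0.1515, 0.1162]
orientation: [-0.0, 0.98, 0.197, 0.0]
wrist_force: [0.7, 0.1, -0.1]
finger_gap: -0.0
finger_force: 0.0
```

Call:
move_arm(commands=[{"offset":[0,0,0],"rotation":[0,0,0],"hand":-1},{"offset":[0,0,0],"rotation":[0,0,0],"hand":-1}])

```text
t: 4.82
tool_pos: [0.5052, -0.1513, 0.1161]
orientation: [-0.0, 0.981, 0.196, -0.0]
wrist_force: [-0.2, 0.5, -0.9]
finger_gap: 0.0001
finger_force: 0.0
```

```bash
python3 - <<'E'
from cell import telemetry, capture
import cv2
s=telemetry.observe();print(s['t'],s['tool_pos'],s['orientation'])
c=capture('wrist');cv2.imwrite('pics/w2.png',c['pixels'])
E
```

```text
4.8167 [ 0.5051882  -0.15132925  0.11609116] [-1.81662135e-04  9.80602468e-01  1.96007050e-01 -6.00176046e-05]
```

View pics/w2.png

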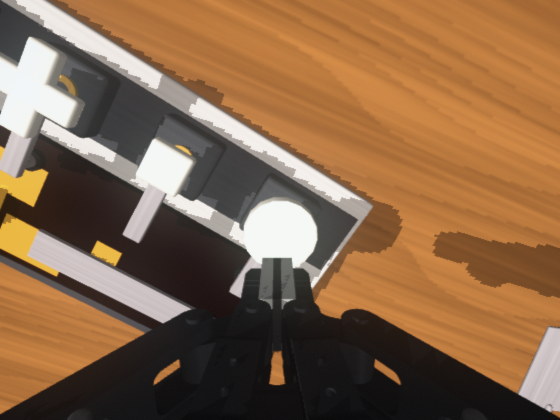

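The round cap sits at (281,234), directly ahead of and under the tips as expected. I'll press it.

Call:
move_arm(commands=[{"offset":[0,0,0.9],"rotation":[0,0,0],"hand":-1},{"offset":[0,0,0.7],"rotation":[0,0,0],"hand":-1},{"offset":[0,0,0.3],"rotation":[0,0,0],"hand":-1},{"offset":[0,0,0.12],"rotation":[0,0,0],"hand":-1},{"offset":[0,0,0.12],"rotation":[0,0,0],"hand":-1},{"offset":[0,0,0.12],"rotation":[0,0,0],"hand":-1},{"offset":[0,0,0.12],"rotation":[0,0,0],"hand":-1},{"offset":[0,0,0.08],"rotation":[0,0,0],"hand":-1},{"offset":[0,0,0.06],"rotation":[0,0,0],"hand":-1},{"offset":[0,0,0],"rotation":[0,0,0],"hand":-1}])

```text
t: 5.7
tool_pos: [0.506, -0.1504, 0.054]
orientation: [0.0, 0.98, 0.197, 0.001]
wrist_force: [-0.5, 4.9, 7.4]
finger_gap: -0.0002
finger_force: 3.9
```

Call:
move_arm(commands=[{"offset":[0,0,0.05],"rotation":[0,0,0],"hand":-1},{"offset":[0,0,0.05],"rotation":[0,0,0],"hand":-1},{"offset":[0,0,0],"rotation":[0,0,0],"hand":-1}])

```text
t: 5.95
tool_pos: [0.5064, -0.1505, 0.0536]
orientation: [0.0, 0.98, 0.197, 0.001]
wrist_force: [-15.3, 7.9, 48.7]
finger_gap: -0.0002
finger_force: 24.2
```

Round is at its stop. Next I'll go to the cross.

Call:
move_arm(commands=[{"offset":[0,0,-0.4],"rotation":[0,0,0],"hand":-1},{"offset":[0,0,-1],"rotation":[0,0,0],"hand":-1},{"offset":[0,0,-1],"rotation":[0,0,0],"hand":-1},{"offset":[0.565,-0.895,-0.2],"rotation":[0,0,0],"hand":-1},{"offset":[0.565,-0.895,0],"rotation":[0,0,0],"hand":-1},{"offset":[0.565,-0.895,0],"rotation":[0,0,0],"hand":-1},{"offset":[0.565,-0.895,0],"rotation":[0,0,0],"hand":-1},{"offset":[0.565,-0.895,0],"rotation":[0,0,0],"hand":-1},{"offset":[0.565,-0.895,0],"rotation":[0,0,0],"hand":-1},{"offset":[0,0,0],"rotation":[0,0,0],"hand":-1},{"offset":[0,0,0],"rotation":[0,0,0],"hand":-1}])

```text
t: 6.87
tool_pos: [0.532, 0.007, 0.1158]
orientation: [0.0, 0.98, 0.198, 0.0]
wrist_force: [0.2, 0.0, 0.6]
finger_gap: -0.0004
finger_force: 0.0
```

Call:
move_arm(commands=[{"offset":[0,0.05,0.9],"rotation":[0,0,0],"hand":-1},{"offset":[0,0,0.7],"rotation":[0,0,0],"hand":-1},{"offset":[0,0,0.3],"rotation":[0,0,0],"hand":-1},{"offset":[0,0,0.12],"rotation":[0,0,0],"hand":-1},{"offset":[0,0,0.12],"rotation":[0,0,0],"hand":-1},{"offset":[0,0,0.12],"rotation":[0,0,0],"hand":-1},{"offset":[0,0,0.12],"rotation":[0,0,0],"hand":-1},{"offset":[0,0,0.08],"rotation":[0,0,0],"hand":-1},{"offset":[0,0,0.08],"rotation":[0,0,0],"hand":-1},{"offset":[0,0,0.05],"rotation":[0,0,0],"hand":-1},{"offset":[0,0,0],"rotation":[0,0,0],"hand":-1}])

```text
t: 7.78
tool_pos: [0.533, 0.0047, 0.0536]
orientation: [0.001, 0.98, 0.197, 0.001]
wrist_force: [-15.2, -3.8, 44.5]
finger_gap: 0.0002
finger_force: 21.8
```

The cross is at its stop. I'll lift straight up, then back toward the robot to check.

Call:
move_arm(commands=[{"offset":[0,0,-0.4],"rotation":[0,0,0],"hand":-1},{"offset":[0,0,-1],"rotation":[0,0,0],"hand":-1},{"offset":[0,0,-1],"rotation":[0,0,0],"hand":-1},{"offset":[0,0,-1],"rotation":[0,0,0],"hand":-1},{"offset":[-0.8,-0.3,-1],"rotation":[0,0,0],"hand":-1},{"offset":[-0.8,-0.3,-1],"rotation":[0,0,0],"hand":-1},{"offset":[-0.8,-0.3,-0.5],"rotation":[0,0,0],"hand":-1},{"offset":[-0.8,-0.3,0],"rotation":[0,0,0],"hand":-1},{"offset":[0,0,0],"rotation":[0,0,0],"hand":-1},{"offset":[0,0,0],"rotation":[0,0,0],"hand":-1}])

```text
t: 8.62
tool_pos: [0.4468, 0.0019, 0.1992]
orientation: [-0.0, 0.98, 0.197, 0.001]
wrist_force: [0.5, -0.3, -0.5]
finger_gap: 0.0002
finger_force: 0.0
```

```bash
python3 - <<'E'
from cell import telemetry, capture
import cv2,numpy as np
s=telemetry.observe();print(s['t'],s['tool_pos'],s['wrist_force'])
b=capture('scene')['pixels'][180:255,190:320];b0=cv2.imread('pics/scene0.png')[180:255,190:320]
f=lambda i:cv2.resize(i,None,fx=4,fy=4,interpolation=cv2.INTER_CUBIC)
cv2.imwrite('pics/e.png',np.vstack([f(b0),f(b)]));cv2.imwrite('pics/w3.png',capture('wrist')['pixels'])
E
```

```text
8.6167 [0.44680519 0.001913   0.19915574] [ 0.54336327 -0.29637849 -0.46270924]
```

View pics/e.png

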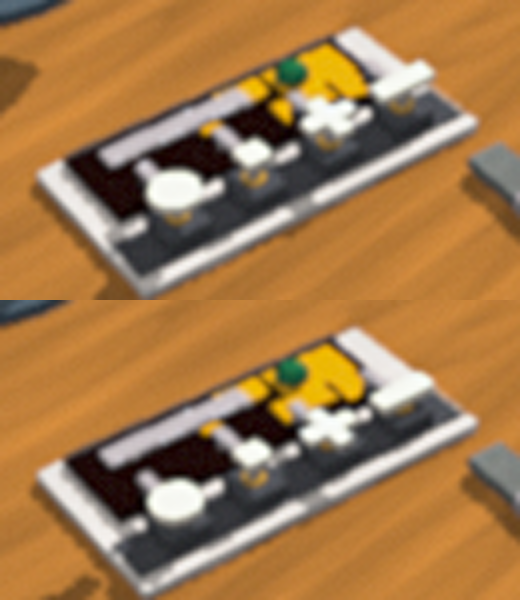

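View pics/w3.png

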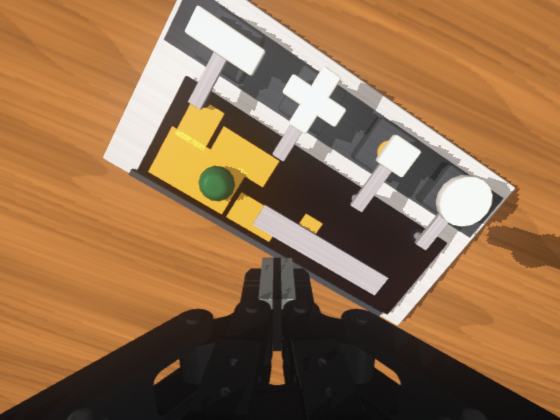

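The before/after crops show the bar, round and cross caps lower (bar from (403,80) to (403,90), round from (174,190) to (174,200)). The square is still up at (252,152), and the tile, jade and straightedge haven't moved.

```bash
python3 -c "
from cell import ticket
print(ticket.sign_off())"
```

```text
the job is handed in; nothing more can be done
None
```

I pressed the bar, round and cross caps down to their hard stops in that order, left the square clamp up and the tile and loose things on it unmoved, and handed the job in at about 8.6 s.

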